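Unclip the cover of a solder-fume filter box

TASK

The filter in the fume box with the orange tabs is due for a change. Squeeze the two orange snap tabs together to release its clip-on cover, lift the cover straight off and set it down (do not drop it) right way up in the middle of the green mat. Leave the cover with the blue tabs clipped on its box.

Things in the scene. Friction and masses are not known exactly. Their poses are not given: they have to be found in the camera images.
- orange_cover: Light grey cover with two ORANGE tabs, 110 (x) x 96 (y) mm, 0.14-0.27 kg. Origin: centre of its skirt's lower edge, z up; top plate's upper face at z = 26 mm, tab tops at 58. It starts clipped on a dark grey filter box (60 mm high, 116 x 102, hose spigot, fixed to the bench), origin 38 mm above the bench; lift it straight up 30 mm to clear the box. Off the box it stands flat on its skirt.
- orange_tabs (a point): Point midway between the orange tabs, 51 mm above the cover's origin, axes as the cover's. Tabs: upright plates 30 mm wide along y, outer faces at x = +-28 mm: fingers close along x, tips just over the plate. Each slides in up to 12 mm on a spring (4 N, 9 N at its stop) and unhooks beyond 5 mm: squeeze with 15-25 N to the stops (32 mm apart) and lift by them. Let go, they spring back.
- blue_cover: The same cover with two BLUE tabs, clipped on a second identical box; same frame and sizes. To be left alone.
- mat: Dark green cutting mat with pale border lines, 170 (x) x 160 (y) x 5 mm thick, fixed flat on the bench. Origin: centre of its underside; z up, so its upper face is at z = 5 mm.

How it is judged:
By the outcome, as a careful person would: the job done as asked, in the order asked, and still so for the second after the job is handed in, with the robot touching nothing.
It also fails if it takes over 42 s, if anything falls off the work surface, if the arm or the gripper's body presses on something with over 40 N, if the wrist force passes 120 N, or if a joint passes its speed limit or range.

ROBOT

A 6-joint arm with a two-finger parallel gripper is mounted at the origin on a cart in front of the work surface, level with it; the furniture and walls round the work are solid. World frame = base frame: x ahead of the robot, y to its left, z up, the work surface at z = 0. Lengths are in m, angles in rad, forces in N, time in s.
With the tool pointing down it reaches from about 0.275 to 0.85 m from the base axis. Payload 5.2 kg.
Tool frame: the origin (TCP) lies midway between the tips of the shut fingers; the grasp point (between the pads) lies manip.grip_point_offset behind it (manip.grip_point_offset is the distance from the TCP to the grasp point, in m); z points along the fingers, y is the line along which they close (so a half turn about z gives the same grasp; the last joint's range is limited). The gripper opens to 85 mm and grips with 20 to 120 N. Pads are 22 mm wide; open, the fingers measure 114 mm over their backs; the gripper's body (76 mm by 85 mm) begins 54 mm behind the grasp point. The pads swing forward as they close: fully open they stand 13 mm farther back than shut.
Start: joints at [-1.399, 0.259, 1.535, -0, 1.348, -0.203], TCP at [0.201, -0.512, 0.231] pointing down, gripper open.
Joint ranges: [-3.14, 3.14], [-0.91, 2.08], [0.19, 2.58], [-1.22, 4.36], [0.22, 2.71], [-3.12, 3.12]. Speed limits (rad/s): [2.57, 2.57, 3.14, 3.14, 3.14, 3.14].

INTERFACE

Orientations are given as a unit quaternion [w, x, y, z].
In Python, from plant import manip, read_camera, read_state gives the robot as it stands (manip), with the cameras as plain functions and the readings as plain functions.
- The arm moves only by the shell command python3 shift.py 'ROWS'. ROWS is a JSON list of rows, 1 to 5 of them, each an object with the fields rotvec (a list: a rotation vector rx, ry, rz in fractions of the full range, 1 being 2 rad), trans (a list: dx, dy, dz in parts of the range, where 1.0 means 0.6 m), aperture (the finger opening in m); a field left out counts as zero (the opening has to be given); each row is the pose to reach, as a shift and turn from the pose commanded when the command began, along the tool's axes at that moment; what a row does not reach only later rows make up. A row lasts 1/12 s, in which the tool goes at most 0.0417 m and 0.125 rad, less where a joint would pass 70% of its speed; a pose out of reach is approached as far as the arm can. The fingers move at their own pace and stop on an object; the grip force is fixed at half the most. Time passes only in rows, so rows that do not move let the fingers close. It prints the time, the measured TCP pose, the force, the opening and the grip force at its end. Shift and turn numbers lie between -1 and 1, and a call with a number outside is refused. Input that does not fit is refused with a message, and nothing moves.
- read_state(): the state, without advancing time (a new reading comes with each control period).
- read_camera(name): name is "scene" or "top" or "wrist"; returns a dict with "pixels" (384x512x3 uint8, red, green, blue), "fx", "fy", "cx", "cy" (pixels), "dist_coeffs" ([k1, k2, p1, p2, k3] as OpenCV has them; the pictures are not rectified), "view" (4x4, takes a point from world to camera coordinates); the wrist camera has in their place "T_tool_cam" (4x4, takes a point from camera to tool coordinates, whose origin is the TCP and whose axes are the flange's). Camera axes: x right, y down, z forward; pixel columns grow to the right and rows downward; lengths in m; the calibration is good to about 2 mm. A picture is of the moment at which its call begins: read the wrist's pose just before it. There is no depth.
- manip.job_done(): hands the job in; it is judged then, once.
The state is a dict: "time": time; "qpos": joint angles; "qvel": joint speeds; "effort": joint torques, N m; "tool_pos": TCP position; "orientation": TCP orientation; "wrist_force": force on the tool from outside, world axes, zero at the start; "torque": the same for the moment, N m; "gripper_width": finger opening in m; "gripper_force": force on a finger pad.
Only numpy, scipy, OpenCV 4.12 (cv2) and the standard library are available. Lean on these libraries where they do the work, as an engineer would, in place of code of your own. Each camera call takes 0.05 s, during which the arm holds its last target. There are 200 camera calls.

## Working session

There is one attempt and no reset: what is moved stays moved. The work goes in short steps, Python scripts to look and compute and a shell command to move; the robot and the scene stay as the last step left them, time stands still between calls to the robot, and variables do not carry over. Pictures are saved under pics/ and viewed, at most 10 in all, crops included, and the job is handed in when it is done.

```bash
ls; mkdir -p pics; python3 - <<'E'
from plant import manip, read_camera, read_state
import cv2,numpy as np,pickle
s=read_state();print({k:np.round(v,3) for k,v in s.items()},manip.grip_point_offset)
d={}
for n in("scene","top"):
    c=read_camera(n);d[n]=c
    print(n,c["fx"],c["dist_coeffs"],np.round(c["view"],3).tolist())
pickle.dump(d,open("cams.pkl","wb"))
im=np.vstack([d["scene"]["pixels"],d["top"]["pixels"]])[:,:,::-1]
cv2.imwrite("pics/a.png",d["scene"]["pixels"][:,:,::-1]);cv2.imwrite("pics/b.png",d["top"]["pixels"][:,:,::-1])
E
```

```text
pics
plant.py
shift.py
{'time': np.float64(0.0), 'qpos': array([-1.399,  0.259,  1.536, -0.   ,  1.348, -0.203]), 'qvel': array([ 0.001, -0.001,  0.001,  0.001,  0.   , -0.   ]), 'effort': array([ 1.0000e-03, -4.4603e+01, -2.9057e+01, -0.0000e+00,  1.2000e-02,
        0.0000e+00]), 'tool_pos': array([ 0.201, -0.511,  0.23 ]), 'orientation': array([-0.001,  0.982,  0.186, -0.   ]), 'wrist_force': array([-0.097,  0.812, -0.033]), 'torque': array([ 0.024,  0.036, -0.002]), 'gripper_force': np.float64(0.0), 'gripper_width': np.float64(0.085)} 0.0187
scene 457.2513089471127 [-0.17950892  0.          0.          0.          0.        ] [[-0.885, -0.466, 0.015, 0.528], [-0.252, 0.451, -0.856, 0.246], [0.392, -0.761, -0.517, 0.636], [0.0, 0.0, 0.0, 1.0]]
top 350.2103844424873 [-0.11036002  0.          0.          0.          0.        ] [[0.014, -1.0, 0.01, -0.033], [-0.982, -0.016, -0.19, 0.591], [0.19, -0.007, -0.982, 0.839], [0.0, 0.0, 0.0, 1.0]]
```

View pics/a.png

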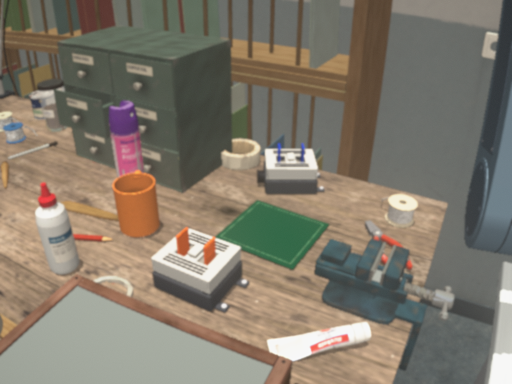

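View pics/b.png

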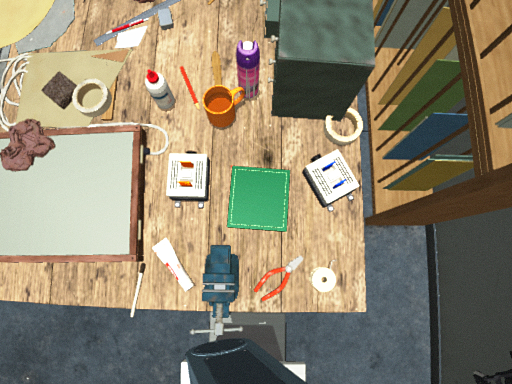

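The scene view shows the orange tabs at about (183,240) and (209,250), and the mat centre near (275,232). The top view has the tabs at (187,165) and (187,185), the mat at (260,198) and the blue cover at (331,178). An orange mug stands at (220,105), and a raised tray frame lies left of the box.

```bash
cat > h.py <<'E'
import cv2,numpy as np
from plant import manip, read_camera, read_state
from scipy.spatial.transform import Rotation as R
def K(c): return np.array([[c["fx"],0,c["cx"]],[0,c["fy"],c["cy"]],[0,0,1.]])
def Rt(q): 
    return R.from_quat([q[1],q[2],q[3],q[0]]).as_matrix()
def ray(c,V,p):
    u=cv2.undistortPoints(np.array(p,float).reshape(-1,1,2),K(c),np.array(c["dist_coeffs"]))[:,0]
    d=np.c_[u,np.ones(len(u))]@V[:3,:3]
    return -V[:3,:3].T@V[:3,3],d
def plane(c,V,p,z):
    o,d=ray(c,V,p); return o+d*((z-o[2])/d[:,2])[:,None]
def tri(rays):
    A=np.zeros((3,3));b=np.zeros(3)
    for o,d in rays:
        d=d/np.linalg.norm(d);P=np.eye(3)-np.outer(d,d);A+=P;b+=P@o
    x=np.linalg.solve(A,b);return x,[np.linalg.norm((np.eye(3)-np.outer(d,d)/(d@d))@(x-o)) for o,d in rays]
def wristV(c,s):
    T=np.eye(4);T[:3,:3]=Rt(s["orientation"]);T[:3,3]=s["tool_pos"]
    return np.linalg.inv(T@np.array(c["T_tool_cam"]))
def blobs(px,lo,hi,amin,roi=None):
    m=cv2.inRange(cv2.cvtColor(px,cv2.COLOR_RGB2HSV),lo,hi)
    if roi: z=np.zeros_like(m);x0,y0,x1,y1=roi;z[y0:y1,x0:x1]=m[y0:y1,x0:x1];m=z
    return [k for k in cv2.findContours(m,cv2.RETR_EXTERNAL,cv2.CHAIN_APPROX_NONE)[0] if cv2.contourArea(k)>amin]
E
python3 - <<'E'
from h import *
import pickle
d=pickle.load(open("cams.pkl","rb"));
rois=dict(scene=(150,215,245,275),top=(165,150,212,205))
out={}
for n,c in d.items():
    V=np.array(c["view"]);print(n,-V[:3,:3].T@V[:3,3])
    for k in blobs(c["pixels"],(3,130,100),(22,255,255),8,rois[n]):
        M=k[:,0].mean(0);print("tab",M,cv2.boundingRect(k));out.setdefault(n,[]).append(M)
    ks=blobs(c["pixels"],(65,80,30),(90,255,255),1000,(210,150,340,275))
    for k in ks:
        p=cv2.approxPolyDP(cv2.convexHull(k),8,True)[:,0];P=plane(c,V,p,.005)
        print("mat",p.tolist(),P.round(4).tolist(),P.mean(0))
V=lambda n:np.array(d[n]["view"])
for a in out["scene"]:
  for b in out["top"]:
    r=[(o,q[0]) for o,q in (ray(d[n],V(n),p) for n,p in(("scene",a),("top",b)))]
    print(a,b,*tri(r))
E
```

```text
scene [0.27913819 0.61908831 0.53196072]
tab [209.25862069 249.81034483] (204, 237, 11, 27)
tab [182.72131148 240.80327869] (176, 227, 13, 28)
tab [153.31111111 222.97777778] (150, 215, 9, 19)
mat [[218, 236], [256, 202], [326, 224], [292, 268]] [[0.6598, 0.0348, 0.005], [0.6522, -0.1057, 0.005], [0.4927, -0.1019, 0.005], [0.4987, 0.0512, 0.005]] [ 0.57585702 -0.0303986   0.005     ]
top [ 0.42086383 -0.01837809  0.93622078]
tab [185.31034483 183.31034483] (179, 181, 13, 6)
tab [186.5        164.17857143] (180, 162, 14, 6)
mat [[233, 166], [289, 170], [285, 230], [227, 226]] [[0.6659, 0.0379, 0.005], [0.6572, -0.1159, 0.005], [0.4929, -0.1047, 0.005], [0.5012, 0.0495, 0.005]] [ 0.57927528 -0.03330624  0.005     ]
[209.25862069 249.81034483] [185.31034483 183.31034483] [0.60037466 0.15238703 0.07739315] [np.float64(0.00020857105056503624), np.float64(0.0002085710505651474)]
[209.25862069 249.81034483] [186.5        164.17857143] [0.63033799 0.14501017 0.06994521] [np.float64(0.022024935911555167), np.float64(0.02202493591155537)]
[182.72131148 240.80327869] [185.31034483 183.31034483] [0.61836225 0.16094424 0.08760038] [np.float64(0.022119785066489605), np.float64(0.022119785066489536)]
[182.72131148 240.80327869] [186.5        164.17857143] [0.65091617 0.15254871 0.07603151] [np.float64(0.0007060437857715461), np.float64(0.0007060437857717766)]
[153.31111111 222.97777778] [185.31034483 183.31034483] [0.63318978 0.17057044 0.11753688] [np.float64(0.04717123714698258), np.float64(0.04717123714698258)]
[153.31111111 222.97777778] [186.5        164.17857143] [0.66794954 0.16139384 0.10277338] [np.float64(0.027293944893098256), np.float64(0.02729394489309836)]
```

Careful with the scale: shifts go in shares of 0.6 m and turns go in shares of 2 rad. That gives: 0.16 m / 0.6 = 0.2667, -0.02 m / 0.6 = -0.0333.

```bash

python3 shift.py '[{"trans":[0.0533,-0.0383,-0.0083],"aperture":0.085},{"trans":[0.1067,-0.0767,-0.0167],"aperture":0.085},{"trans":[0.16,-0.115,-0.025],"aperture":0.085},{"trans":[0.2133,-0.1533,-0.0333],"aperture":0.085},{"trans":[0.2667,-0.1917,-0.0333],"aperture":0.085}]'
python3 shift.py '[{"trans":[0.0533,-0.0383,0],"aperture":0.085},{"trans":[0.1067,-0.0767,0],"aperture":0.085},{"trans":[0.16,-0.115,0],"aperture":0.085},{"trans":[0.2133,-0.1533,0],"aperture":0.085},{"trans":[0.2667,-0.1917,0],"aperture":0.085}]'
python3 shift.py '[{"trans":[0.0533,-0.0383,0],"aperture":0.085},{"trans":[0.1067,-0.0767,0],"aperture":0.085},{"trans":[0.16,-0.115,0],"aperture":0.085},{"trans":[0.2133,-0.1533,0],"aperture":0.085},{"trans":[0.2667,-0.1917,0],"aperture":0.085}]'
cat >> h.py <<'E'
def go(xyz,yaw):
    s=read_state();M=Rt(s["orientation"])
    N=np.array([[np.cos(yaw),np.sin(yaw),0],[np.sin(yaw),-np.cos(yaw),0],[0,0,-1]])
    print("t",round(float(s["time"]),2),"pos",s["tool_pos"].round(4) if hasattr(s["tool_pos"],"round") else s["tool_pos"],"rotvec",R.from_matrix(M.T@N).as_rotvec().round(4),"shift",(M.T@(np.array(xyz)-s["tool_pos"])).round(4))
E
python3 -c "
from h import *
go((.626,.152,.25),np.pi/2)"
```

```text
time: 0.52
tool_pos: [0.3088, -0.3449, 0.2519]
orientation: [0.0, 0.983, 0.186, 0.0]
wrist_force: [0.1, -0.5, -0.5]
gripper_width: 0.0851
gripper_force: 0.0
time: 0.93
tool_pos: [0.4154, -0.1787, 0.2512]
orientation: [-0.0, 0.983, 0.186, -0.0]
wrist_force: [0.4, -0.3, -0.5]
gripper_width: 0.0849
gripper_force: 0.0
time: 1.35
tool_pos: [0.5222, -0.013, 0.251]
orientation: [-0.0, 0.982, 0.186, -0.0]
wrist_force: [0.4, -0.9, -0.3]
gripper_width: 0.0851
gripper_force: 0.0
t 1.35 pos [ 0.5222 -0.013   0.251 ] rotvec [-5.0000e-04  3.0000e-04 -1.1958e+00] shift [ 0.157  -0.1155  0.001 ]
```

Converted, 0.157 m / 0.6 = 0.2617, 0.128 m / 0.6 = 0.2133, -0.6 rad / 2 = -0.3.

```bash

python3 shift.py '[{"rotvec":[0,0,-0.06],"trans":[0.0533,-0.0383,0],"aperture":0.085},{"rotvec":[0,0,-0.12],"trans":[0.1067,-0.0767,0],"aperture":0.085},{"rotvec":[0,0,-0.18],"trans":[0.16,-0.115,0],"aperture":0.085},{"rotvec":[0,0,-0.24],"trans":[0.2133,-0.1533,0],"aperture":0.085},{"rotvec":[0,0,-0.3],"trans":[0.2617,-0.1917,0],"aperture":0.085}]'
python3 shift.py '[{"rotvec":[0,0,-0.06],"aperture":0.085},{"rotvec":[0,0,-0.12],"aperture":0.085},{"rotvec":[0,0,-0.18],"aperture":0.085},{"rotvec":[0,0,-0.24],"aperture":0.085},{"rotvec":[0,0,-0.298],"aperture":0.085}]'
python3 shift.py '[{"aperture":0.085},{"aperture":0.085}]'
python3 - <<'E'
from h import *
import pickle
s=read_state();c=read_camera("wrist");V=wristV(c,s)
pickle.dump((c,V),open("w1.pkl","wb"));cv2.imwrite("pics/w1.png",c["pixels"][:,:,::-1])
print(s["tool_pos"],-V[:3,:3].T@V[:3,3],c["fx"],np.round(V[:3,:3],2).tolist())
E
```

```text
time: 1.77
tool_pos: [0.6264, 0.1515, 0.2506]
orientation: [-0.0, 0.882, 0.471, -0.0]
wrist_force: [0.9, -0.2, 0.0]
gripper_width: 0.0849
gripper_force: 0.0
time: 2.18
tool_pos: [0.6254, 0.1497, 0.2505]
orientation: [-0.0, 0.705, 0.709, -0.001]
wrist_force: [0.2, -1.4, 0.1]
gripper_width: 0.0853
gripper_force: 0.0
time: 2.35
tool_pos: [0.6255, 0.1495, 0.2508]
orientation: [-0.0, 0.708, 0.706, -0.0]
wrist_force: [0.6, 0.5, 0.2]
gripper_width: 0.0852
gripper_force: 0.0
[0.6255368  0.14946229 0.25081313] [0.62542713 0.2183157  0.39278894] 307.0787756959224 [[1.0, -0.0, -0.0], [-0.0, -0.96, 0.27], [-0.0, -0.27, -0.96]]
```

View pics/w1.png

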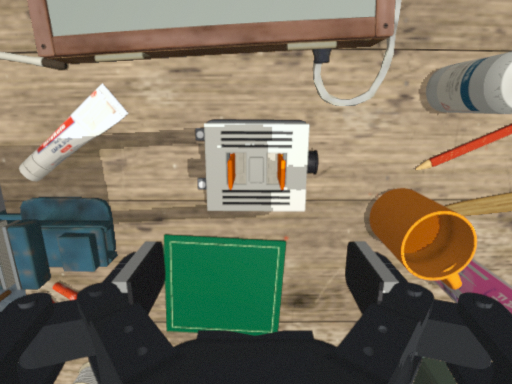

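The wrist view shows the cover at (257,166), its tabs at (231,171) and (283,170), nearly square with the tool. The mat is at (225,285) and the mug at (425,235), which is clear of the fingers.

```bash
python3 - <<'E'
from h import *
import pickle
d=pickle.load(open("cams.pkl","rb"));c,V=pickle.load(open("w1.pkl","rb"))
W={n:(d[n],np.array(d[n]["view"])) for n in d};W["wrist"]=(c,V)
tabs={}
for n,r in dict(scene=(165,215,245,275),top=(165,150,212,205),wrist=(205,135,310,205)).items():
    ks=blobs(W[n][0]["pixels"],(3,110,80),(22,255,255),8,r)
    ks=sorted(ks,key=lambda k:k[:,0,0].mean()if n!="top" else -k[:,0,1].mean())
    if n=="scene": ks=ks[::-1]
    tabs[n]=[k[:,0].astype(float) for k in ks]; print(n,[cv2.boundingRect(k) for k in ks],[cv2.minAreaRect(k) for k in ks] if n=="wrist" else "")
for i in(0,1):
    cen={n:(tabs[n][i].min(0)+tabs[n][i].max(0))/2 for n in tabs}
    for comb in(("scene","top"),("scene","wrist"),("top","wrist"),("scene","top","wrist")):
        x,e=tri([(lambda o,q:(o,q[0]))(*ray(*W[n],cen[n])) for n in comb]);print(i,comb,x.round(4),np.round(e,4))
    print("wrist @.09",plane(*W["wrist"],cen["wrist"],.09).round(4),"ends",plane(*W["wrist"],[cv2.boxPoints(cv2.minAreaRect(tabs["wrist"][i].astype(np.float32)))[j] for j in range(4)],.09)[:,:2].round(4).tolist())
# cover plate
m=cv2.inRange(cv2.cvtColor(c["pixels"],cv2.COLOR_RGB2HSV),(0,0,140),(179,40,255));m[:115]=0;m[215:]=0;m[:,:190]=0;m[:,320:]=0
m=cv2.morphologyEx(m,cv2.MORPH_OPEN,np.ones((9,9)))
k=max(cv2.findContours(m,0,2)[0],key=cv2.contourArea);b=cv2.boxPoints(cv2.minAreaRect(k));print(b.round(1).tolist())
for z in(.04,.064):print(plane(c,V,b,z).round(4).tolist(),plane(c,V,b,z).mean(0))
k=max(blobs(c["pixels"],(60,80,30),(95,255,255),3000,(150,220,300,345)),key=cv2.contourArea)
p=cv2.approxPolyDP(cv2.convexHull(k),8,True)[:,0];P=plane(c,V,p,.005);print("mat",p.tolist(),P.round(4).tolist(),P.mean(0))
mt=[[[218,236],[256,202],[326,224],[292,268]],[[227+6,166],[289,170],[285,230],[227,226]]]
for a,b in zip(*mt):print("mat tri",tri([(lambda o,q:(o,q[0]))(*ray(*W[n],v)) for n,v in(("scene",a),("top",b))]))
E
```

```text
scene [(203, 236, 13, 28), (176, 227, 14, 28)] 
top [(178, 181, 14, 6), (180, 162, 14, 6)] 
wrist [(227, 153, 9, 37), (277, 154, 9, 37)] [((230.90725708007812, 171.0520477294922), (35.8641242980957, 7.895814895629883), 87.27368927001953), ((280.973876953125, 171.97076416015625), (7.932212829589844, 36.00004196166992), 3.1798300743103027)]
0 ('scene', 'top') [0.5995 0.154  0.0795] [0.0003 0.0003]
0 ('scene', 'wrist') [0.5996 0.1546 0.08  ] [0.0001 0.0001]
0 ('top', 'wrist') [0.5995 0.1542 0.0779] [0. 0.]
0 ('scene', 'top', 'wrist') [0.5996 0.1542 0.0794] [0.0003 0.0004 0.0003]
wrist @.09 [[0.6005 0.1567 0.09  ]] ends [[0.5961, 0.1746], [0.6039, 0.1749], [0.6048, 0.1383], [0.5968, 0.1379]]
1 ('scene', 'top') [0.6505 0.1527 0.0767] [0.0013 0.0013]
1 ('scene', 'wrist') [0.6518 0.1528 0.0768] [0.0001 0.0001]
1 ('top', 'wrist') [0.6512 0.1524 0.0729] [0.001 0.001]
1 ('scene', 'top', 'wrist') [0.6511 0.1526 0.0763] [0.001  0.0017 0.0008]
wrist @.09 [[0.6507 0.1555 0.09  ]] ends [[0.6459, 0.1371], [0.6474, 0.1739], [0.6553, 0.1734], [0.654, 0.1366]]
[[272.0, 123.0], [308.0, 123.0], [308.0, 2
[... 293 characters left out ...]
 [[164, 235], [284, 241], [277, 331], [167, 330]] [[0.4994, 0.0507, 0.005], [0.6637, 0.0414, 0.005], [0.6565, -0.1065, 0.005], [0.4901, -0.1048, 0.005]] [ 0.57743457 -0.02978323  0.005     ]
mat tri (array([0.66234008, 0.03660409, 0.00644418]), [np.float64(0.0032865755687709023), np.float64(0.003286575568770553)])
mat tri (array([ 0.65865917, -0.11699654, -0.00322608]), [np.float64(0.0006231726993354625), np.float64(0.0006231726993356162)])
mat tri (array([ 0.49331387, -0.10485848,  0.00285618]), [np.float64(0.00030378845179492654), np.float64(0.00030378845179489987)])
mat tri (array([0.50040589, 0.04941061, 0.00318349]), [np.float64(0.000955360134132325), np.float64(0.0009553601341324601)])
```

```bash
python3 -c "
from h import *
go((.6255,.1535,.067),np.pi/2)"
```

```text
t 2.4 pos [0.6256 0.1494 0.2509] rotvec [-0.0008  0.     -0.0037] shift [0.0041 0.     0.1839]
```

Converted, 0.15 m / 0.6 = 0.25, 0.13 m / 0.6 = 0.2167.

```bash

python3 shift.py '[{"trans":[0.0067,0,0.0583],"aperture":0.085},{"trans":[0.0067,0,0.1167],"aperture":0.085},{"trans":[0.0067,0,0.175],"aperture":0.085},{"trans":[0.0067,0,0.2167],"aperture":0.085},{"trans":[0.0067,0,0.25],"aperture":0.085}]'
python3 shift.py '[{"trans":[0,0,0.02],"aperture":0.085},{"trans":[0,0,0.0383],"aperture":0.085},{"trans":[0,0,0.05],"aperture":0.085},{"trans":[0,0,0.0567],"aperture":0.085},{"trans":[0,0,0.0567],"aperture":0.085}]'
python3 -c "
from h import *
go((.6255,.1535,.067),np.pi/2)
c=read_camera('wrist');cv2.imwrite('pics/w2.png',c['pixels'][:,:,::-1])"
```

```text
time: 2.82
tool_pos: [0.6242, 0.1533, 0.0983]
orientation: [-0.001, 0.708, 0.706, -0.001]
wrist_force: [0.7, -0.6, -0.3]
gripper_width: 0.085
gripper_force: 0.0
time: 3.23
tool_pos: [0.6259, 0.1534, 0.0672]
orientation: [0.0, 0.707, 0.707, 0.0]
wrist_force: [0.1, -0.0, 0.6]
gripper_width: 0.085
gripper_force: 0.0
t 3.23 pos [0.6259 0.1534 0.0672] rotvec [ 0.0001  0.     -0.0005] shift [ 0.0001 -0.0004  0.0002]
```

View pics/w2.png

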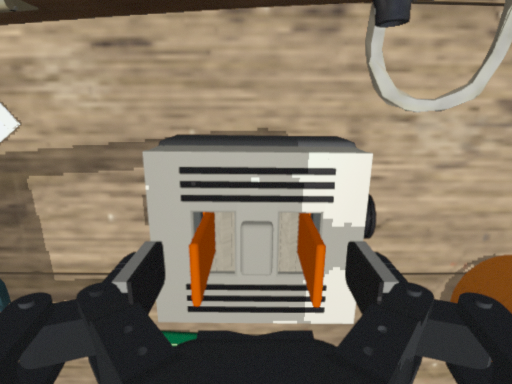

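The tabs span columns 190 to 323, centred between the finger pads at 163 and 347. Next I close gradually.

```bash

python3 shift.py '[{"aperture":0.06},{"aperture":0.05},{"aperture":0.045},{"aperture":0.04},{"aperture":0.036}]'
python3 shift.py '[{"aperture":0.034},{"aperture":0.032},{"aperture":0.032},{"aperture":0.032},{"aperture":0.032}]'
```

```text
time: 3.7
tool_pos: [0.6274, 0.1536, 0.0698]
orientation: [0.001, 0.707, 0.707, 0.002]
wrist_force: [-0.4, -0.3, 6.9]
gripper_width: 0.0362
gripper_force: 7.9
time: 4.12
tool_pos: [0.6271, 0.1536, 0.0701]
orientation: [0.001, 0.707, 0.707, 0.002]
wrist_force: [-2.1, -0.1, 10.3]
gripper_width: 0.0323
gripper_force: 9.4
```

Converted, -0.003 m / 0.6 = -0.005.

```bash

python3 shift.py '[{"trans":[0,0,-0.005],"aperture":0.0315},{"trans":[0,0,-0.005],"aperture":0.031},{"trans":[0,0,-0.005],"aperture":0.031}]'
python3 shift.py '[{"aperture":0.03},{"aperture":0.03}]'
```

```text
time: 4.37
tool_pos: [0.6257, 0.1534, 0.0703]
orientation: [0.0, 0.707, 0.707, -0.0]
wrist_force: [-1.7, 0.3, 3.7]
gripper_width: 0.031
gripper_force: 10.6
time: 4.53
tool_pos: [0.6256, 0.1535, 0.0705]
orientation: [-0.0, 0.707, 0.707, -0.0]
wrist_force: [-1.6, -0.2, 3.4]
gripper_width: 0.0301
gripper_force: 18.6
```

Converted, -0.02 m / 0.6 = -0.0333, -0.016 m / 0.6 = -0.0267.

```bash

python3 shift.py '[{"trans":[0,0,-0.0067],"aperture":0.03},{"trans":[0,0,-0.0133],"aperture":0.03},{"trans":[0,0,-0.02],"aperture":0.03},{"trans":[0,0,-0.0267],"aperture":0.03},{"trans":[0,0,-0.0333],"aperture":0.03}]'
python3 shift.py '[{"trans":[0,0,-0.01],"aperture":0.03},{"trans":[0,0,-0.02],"aperture":0.03},{"trans":[0,0,-0.03],"aperture":0.03},{"trans":[0,0,-0.04],"aperture":0.03},{"trans":[0,0,-0.05],"aperture":0.03}]'
python3 - <<'E'
from h import *
a=read_camera("scene")["pixels"];b=read_camera("wrist")["pixels"]
cv2.imwrite("pics/c.png",np.hstack([a[130:330,100:400],b[130:330,100:400]])[:,:,::-1])
E
```

```text
time: 4.95
tool_pos: [0.6256, 0.1534, 0.0905]
orientation: [-0.0, 0.707, 0.707, -0.0]
wrist_force: [0.5, 0.3, -2.2]
gripper_width: 0.0304
gripper_force: 17.4
time: 5.37
tool_pos: [0.6258, 0.1535, 0.1211]
orientation: [0.0, 0.707, 0.707, 0.0]
wrist_force: [0.3, 0.4, -2.0]
gripper_width: 0.0303
gripper_force: 17.4
```

View pics/c.png

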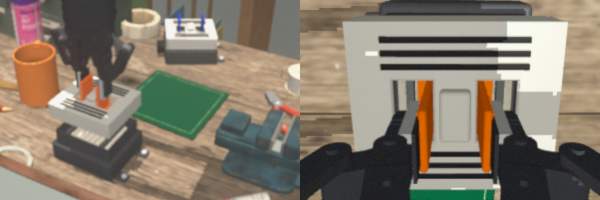

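The cover is off its box and held level: the box top is bare in the left crop, and both tabs are pinched in the right crop. Now over to the mat.

Converted, -0.085 m / 0.6 = -0.1417, -0.055 m / 0.6 = -0.0917, 0.065 rad / 2 = 0.0325.

```bash

python3 shift.py '[{"trans":[0,0,-0.0167],"aperture":0.03},{"trans":[-0.0167,-0.005,-0.0333],"aperture":0.03},{"rotvec":[0,0,0.01],"trans":[-0.05,-0.0133,-0.0417],"aperture":0.03},{"rotvec":[0,0,0.02],"trans":[-0.0917,-0.0233,-0.0417],"aperture":0.03},{"rotvec":[0,0,0.0325],"trans":[-0.1417,-0.0367,-0.0417],"aperture":0.03}]'
python3 -c "
from h import *
go((.578,-.032,.146),np.pi/2-.065)"
```

```text
time: 5.88
tool_pos: [0.604, 0.068, 0.1468]
orientation: [0.001, 0.729, 0.684, 0.001]
wrist_force: [1.1, -0.5, -2.9]
gripper_width: 0.0304
gripper_force: 17.4
t 5.88 pos [0.604  0.068  0.1468] rotvec [ 0.0022 -0.0001  0.001 ] shift [-0.1015 -0.0196  0.0007]
```

Converted, -0.1015 m / 0.6 = -0.1692, -0.09 m / 0.6 = -0.15.

```bash

python3 shift.py '[{"trans":[-0.0417,-0.0083,0],"aperture":0.03},{"trans":[-0.0833,-0.0167,0],"aperture":0.03},{"trans":[-0.1217,-0.0233,0],"aperture":0.03},{"trans":[-0.15,-0.0292,0],"aperture":0.03},{"trans":[-0.1692,-0.0325,0],"aperture":0.03}]'
python3 shift.py '[{"trans":[0,0,0.0167],"aperture":0.03},{"trans":[0,0,0.05],"aperture":0.03},{"trans":[0,0,0.0833],"aperture":0.03},{"trans":[0,0,0.1],"aperture":0.03},{"trans":[0,0,0.1],"aperture":0.03}]'
python3 - <<'E'
from h import *
go((.578,-.032,.0375),np.pi/2-.065)
s=read_state();c=read_camera("wrist");V=wristV(c,s)
a=read_camera("scene");t=read_camera("top")["pixels"]
cv2.imwrite("pics/d.png",np.vstack([np.hstack([a["pixels"][120:312,130:400],t[110:302,130:400]]),cv2.resize(c["pixels"],(540,405))])[:,:,::-1])
E
```

```text
time: 6.3
tool_pos: [0.5771, -0.0341, 0.1463]
orientation: [0.001, 0.73, 0.683, -0.0]
wrist_force: [0.0, -0.7, -2.3]
gripper_width: 0.0304
gripper_force: 17.4
time: 6.72
tool_pos: [0.5757, -0.0305, 0.0825]
orientation: [-0.002, 0.73, 0.684, -0.001]
wrist_force: [-0.5, -0.2, -3.0]
gripper_width: 0.0304
gripper_force: 17.4
t 6.72 pos [ 0.5757 -0.0305  0.0825] rotvec [-0.0055 -0.0013  0.0005] shift [-0.0014  0.0027  0.045 ]
```

View pics/d.png

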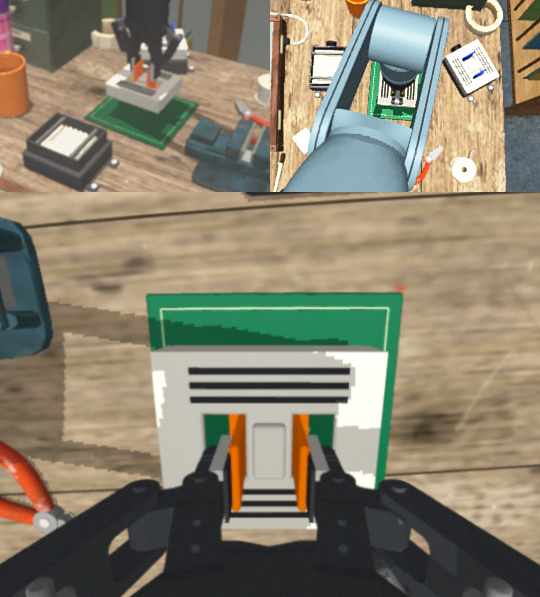

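The cover hangs level and aligned over the mat, about 3 mm short in x (cover centre at column 270, mat at 275), which matches the computed shift.

Converted, 0.04 m / 0.6 = 0.0667, 0.002 m / 0.6 = 0.0033.

```bash

python3 shift.py '[{"trans":[-0.0008,0.0017,0.02],"aperture":0.03},{"trans":[-0.0017,0.0033,0.0383],"aperture":0.03},{"trans":[-0.0017,0.0033,0.0517],"aperture":0.03},{"trans":[-0.0017,0.0033,0.06],"aperture":0.03},{"trans":[-0.0017,0.0033,0.0667],"aperture":0.03}]'
python3 shift.py '[{"aperture":0.03},{"aperture":0.03}]'
python3 -c "
from h import *
go((.578,-.032,.0375),np.pi/2-.065)"
```

```text
time: 7.28
tool_pos: [0.579, -0.0326, 0.0441]
orientation: [-0.001, 0.73, 0.684, -0.0]
wrist_force: [0.5, 0.7, -2.2]
gripper_width: 0.0302
gripper_force: 17.4
time: 7.45
tool_pos: [0.5795, -0.0327, 0.045]
orientation: [-0.0, 0.73, 0.684, -0.0]
wrist_force: [-0.4, 0.3, -3.2]
gripper_width: 0.0304
gripper_force: 17.4
t 7.45 pos [ 0.5795 -0.0327  0.045 ] rotvec [-0.0005 -0.0001 -0.    ] shift [ 0.0006 -0.0016  0.0075]
```

Converted, 0.0065 m / 0.6 = 0.0108, 0.0055 m / 0.6 = 0.0092.

```bash

python3 shift.py '[{"trans":[0.0008,-0.0017,0.0033],"aperture":0.03},{"trans":[0.0008,-0.0025,0.0067],"aperture":0.03},{"trans":[0.0008,-0.0025,0.0092],"aperture":0.03},{"trans":[0.0008,-0.0025,0.0108],"aperture":0.03},{"trans":[0.0008,-0.0025,0.0108],"aperture":0.03}]'
python3 shift.py '[{"trans":[0,0,0.0008],"aperture":0.03},{"trans":[0,0,0.0017],"aperture":0.03},{"trans":[0,0,0.0017],"aperture":0.03}]'
```

```text
time: 7.87
tool_pos: [0.578, -0.0321, 0.0387]
orientation: [-0.0, 0.73, 0.684, -0.0]
wrist_force: [0.0, 1.4, -3.3]
gripper_width: 0.0304
gripper_force: 17.5
time: 8.12
tool_pos: [0.5782, -0.0321, 0.0378]
orientation: [0.0, 0.73, 0.684, 0.0]
wrist_force: [-0.1, 0.1, -3.0]
gripper_width: 0.0306
gripper_force: 17.5
```

```bash

python3 shift.py '[{"trans":[0,0,0.0008],"aperture":0.03},{"trans":[0,0,0.0017],"aperture":0.03},{"trans":[0,0,0.0017],"aperture":0.03}]'
python3 shift.py '[{"trans":[0,0,0.0008],"aperture":0.03},{"trans":[0,0,0.0017],"aperture":0.03},{"trans":[0,0,0.0017],"aperture":0.03}]'
```

```text
time: 8.37
tool_pos: [0.5783, -0.0321, 0.0375]
orientation: [0.0, 0.73, 0.684, 0.0]
wrist_force: [-2.3, 0.2, 3.6]
gripper_width: 0.0304
gripper_force: 19.1
time: 8.62
tool_pos: [0.5782, -0.0321, 0.0375]
orientation: [0.0, 0.73, 0.684, 0.0]
wrist_force: [-4.7, 0.6, 11.6]
gripper_width: 0.0306
gripper_force: 21.1
```

Converted, 0.004 m / 0.6 = 0.0067, 0.0035 m / 0.6 = 0.0058.

```bash

python3 shift.py '[{"trans":[0,0,0.0008],"aperture":0.035},{"trans":[0,0,0.0025],"aperture":0.041},{"trans":[0,0,0.0042],"aperture":0.047},{"trans":[0,0,0.0058],"aperture":0.053},{"trans":[0,0,0.0067],"aperture":0.059}]'
python3 shift.py '[{"aperture":0.07},{"aperture":0.085},{"aperture":0.085},{"aperture":0.085}]'
```

```text
time: 9.03
tool_pos: [0.5786, -0.0322, 0.032]
orientation: [0.0, 0.73, 0.684, 0.0]
wrist_force: [-0.3, 0.2, -1.2]
gripper_width: 0.0591
gripper_force: 0.0
time: 9.37
tool_pos: [0.5781, -0.0321, 0.0316]
orientation: [-0.0, 0.73, 0.684, -0.0]
wrist_force: [-0.3, -0.4, -0.4]
gripper_width: 0.0848
gripper_force: 0.0
```

Released cleanly. Rise straight up and look.

Converted, -0.13 m / 0.6 = -0.2167, -0.095 m / 0.6 = -0.1583.

```bash

python3 shift.py '[{"trans":[0,0,-0.0167],"aperture":0.085},{"trans":[0,0,-0.05],"aperture":0.085},{"trans":[0,0,-0.1],"aperture":0.085},{"trans":[0,0,-0.1583],"aperture":0.085},{"trans":[0,0,-0.2167],"aperture":0.085}]'
python3 shift.py '[{"trans":[0,0,-0.05],"aperture":0.085},{"trans":[0,0,-0.0833],"aperture":0.085},{"trans":[0,0,-0.1],"aperture":0.085},{"trans":[0,0,-0.1],"aperture":0.085}]'
python3 - <<'E'
from h import *
s=read_state();c=read_camera("wrist");V=wristV(c,s);a=read_camera("scene")
cv2.imwrite("pics/e.png",np.hstack([a["pixels"],c["pixels"]])[:,:,::-1][:, :] if 0 else np.vstack([a["pixels"][120:312,100:400],cv2.resize(c["pixels"],(300,225))])[:,:,::-1])
ks=[k for k in blobs(c["pixels"],(3,110,80),(22,255,255),30,(190,100,330,240))]
for k in ks:
    b=cv2.boundingRect(k);print(b,plane(c,V,[(b[0]+b[2]/2,b[1]+b[3]/2)],.047))
k=max(blobs(c["pixels"],(60,80,30),(95,255,255),1000),key=cv2.contourArea)
p=cv2.approxPolyDP(cv2.convexHull(k),8,True)[:,0];print("mat",plane(c,V,p,.005).round(4).tolist(),p.tolist())
E
```

```text
time: 9.78
tool_pos: [0.5776, -0.032, 0.1635]
orientation: [-0.0, 0.73, 0.684, -0.0]
wrist_force: [0.9, -0.3, -0.3]
gripper_width: 0.0848
gripper_force: 0.0
time: 10.12
tool_pos: [0.5795, -0.0324, 0.2251]
orientation: [0.002, 0.73, 0.684, 0.002]
wrist_force: [-0.5, 1.0, 0.8]
gripper_width: 0.0854
gripper_force: 0.0
(274, 156, 9, 36) [[ 0.60457269 -0.03391287  0.047     ]]
(225, 156, 9, 36) [[ 0.55254875 -0.0304327   0.047     ]]
mat [[0.6652, 0.04, 0.005], [0.6543, -0.1163, 0.005], [0.49, -0.1052, 0.005], [0.5014, 0.0508, 0.005]] [[326, 99], [318, 228], [188, 228], [181, 99]]
```

View pics/e.png

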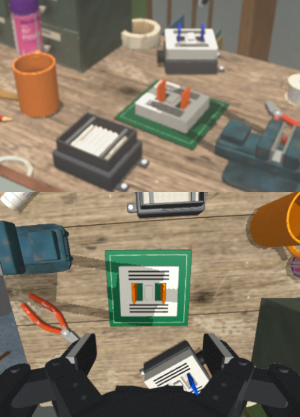

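The cover stands upright on the mat with its tabs sprung back. Its centre, (0.579, -0.032), is within about 1 mm of the mat's, (0.578, -0.033). The filter box is open and the blue cover is still clipped on.

```bash
python3 -c "
from plant import manip, read_camera, read_state
print(manip.job_done())"
```

```text
the job is handed in; nothing more can be done
None
```

The orange-tab cover is off its box and standing right way up on the green mat, within about 1 mm of its centre. The blue cover was left clipped on, and I handed the job in at about 10 s.

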